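# Set the linear-axis carriage and clamp it

### The job

Turn the four-spoked handwheel by pushing its spokes with a fingertip until the pointed nose on the carriage stands exactly opposite the pointed mark on the post behind the rail (not the flat-headed post). Then, and only then, push the clamp lever all the way over to its other stop, leaving the carriage lined up. Push gently and grip or lift nothing; do not touch the carriage itself, and leave the loose parts and tools where they are.

Things in the scene. Friction and masses are not known exactly. Their poses are not given: they have to be found in the camera images.
- plate: fixed dark steel plate, 360 x 460 x 12 mm, carrying the linear axis; origin at the centre of its underside, on the table; x points from the robot's side to the rail, y runs along the rail (left as the robot sees it). Placed and turned differently each run. Near the robot two stations stand side by side 230 mm apart: handwheel and clamp lever, either of them on the left.
- rail: fixed aluminium rail on the plate, 60 mm (x) by 400 mm (y), 50 mm tall, with black end blocks; centre line 85 mm behind the plate's centre; origin under its middle
- wheel_centre (a point): centre of the star handwheel, on its upright axis at the spokes' middle height (81 mm above the table); x and y axes turn with the wheel. Four level steel spokes along +x, +y, -x, -y: round bars of 10 mm diameter ending in grey balls of 20 mm diameter, centred 74 mm from the axis. Hub 36 mm in diameter, its top (with a cap) 20 mm above the spokes' middle.
- gearbox: fixed round grey gearbox under the handwheel, 72 mm diameter; top 29 mm below the spokes' middle, with a collar of 48 mm diameter that is 6 mm taller; origin under its centre
- handwheel (a joint): turn of the handwheel from its start (0), rad, positive counter-clockwise seen from above. Rack and pinion: each rad counter-clockwise moves the carriage 25 mm along the plate's +y, clockwise to -y. Needs about 0.13 N m (2 to 3 N at a spoke), stays where it is left, range 4.6 rad either way.
- carriage: aluminium carriage 74 x 70 x 34 mm with a black top plate, riding on the rail, not to be touched; starts at the middle of the rail; its y axis runs along the rail
- carriage_nose (a point): tip of the pointed steel nose, 30 mm wide, on the carriage's rear side (far from the robot), pointing away from the robot, 97 mm above the table
- mark_nose (a point): tip of the pointed steel mark, 30 mm wide, on a post behind the rail, pointing towards the robot, 97 mm above the table; axes parallel to the plate's. Lined up means that carriage_nose has y = 0 in this frame (a gap of about 4 mm along x remains). It stands 45 to 85 mm left or right of the carriage's start.
- sensor: fixed post behind the rail like the mark's but with a flat grey head, 30 mm wide, on the other side of the carriage's start; it is not the mark
- lever_axis (a point): on the upright axis of the clamp lever, at its arm's middle height (79 mm above the table); x points along the arm. Steel arm 12 mm wide, 14 mm tall, ending in a grey ball of 22 mm diameter centred 78 mm from the axis; hub 32 mm in diameter, its top 11 mm above the arm's middle.
- clamp: fixed grey block, 56 x 56 mm, under the clamp lever, with a disc of 70 mm diameter whose top is 23 mm below the arm's middle, and two thin stop pins; origin under its centre
- clamp_lever (a joint): angle of the clamp lever, rad, growing clockwise seen from above: 0 open (arm points towards the robot and to its right), 1.24 clamped, at the stop (arm points towards the robot and to its left). Starts at 0 to 0.25. Needs about 0.15 N m (2 to 3 N near the ball), stays where it is left.
- socket: loose spanner socket, 22 mm diameter, 30 mm tall, standing on the plate's front edge; origin under its centre
- spare_knob: loose white plastic knob, 26 mm diameter, 28 mm tall, standing on the plate between the two stations; origin under its centre
- collar: loose steel ring, 30 mm diameter, 12 mm tall, lying on the plate's front edge; origin under its centre
- screwdriver: loose screwdriver lying on the table to the right of the plate
- spanner: loose spanner lying on the table to the left of the plate
- threadlock: loose small bottle, 36 mm diameter, 85 mm tall, left of the plate; origin under its centre
- offcut: loose aluminium block 90 x 40 x 40 mm lying right of the plate; origin under its centre

How it is judged:
By the outcome, as a careful person would: the job done as asked, in the order asked, and still so for the second after the job is handed in, with the robot touching nothing.
It also fails if it takes over 61 s, if anything falls off the work surface, if the arm or the gripper's body presses on something with over 40 N, if the wrist force passes 120 N, or if a joint passes its speed limit or range.

### The arm

A 7-joint arm with a two-finger parallel gripper is mounted at the origin on the work surface. World frame = base frame: x ahead of the robot, y to its left, z up, the work surface at z = 0. Lengths are in m, angles in rad, forces in N, time in s.
With the tool pointing down it reaches from about 0.35 to 0.9 m from the base axis. Payload 7.2 kg.
Tool frame: the origin (TCP) lies at the very end of the fingers, on their centre line; the grasp point (between the pads) lies 19 mm behind it; z points along the fingers, y is the direction in which the jaws open and shut (so a half turn about z gives the same grasp; the last joint's range is limited). The gripper opens to 85 mm and grips with 20 to 120 N. Pads are 22 mm wide; open, the fingers measure 114 mm over their backs; the gripper's body (76 mm by 85 mm) begins 54 mm behind the grasp point. The pads swing forward as they close: fully open they stand 13 mm farther back than shut.
Start: joints at [1.092, 0.411, -0.013, 1.596, 0.006, 1.134, -0.082], TCP at [0.25, -0.573, 0.208] pointing down, gripper open.
Joint ranges: [-2.95, 2.95], [-0.29, 1.99], [-1.47, 1.44], [0.14, 2.54], [-1.03, 4.17], [0.13, 1.85], [-2.86, 2.86]. Speed limits (rad/s): [2.39, 2.39, 3.01, 3.01, 3.14, 3.14, 3.14].

### API

Orientations are given as [roll, pitch, yaw] about the fixed x, y, z axes, in that order (R = Rz(yaw) Ry(pitch) Rx(roll)).
In Python, from cell import ctrl gives the robot as it stands. The module is installed in compiled form; this text tells all that it offers.
- The arm moves only by the shell command python3 -m handwheel 'ROWS' [OPENING] [FORCE]. ROWS is JSON, a list of rows, each a list of 2 entries, a list of its own where there are three numbers: the shift along the tool's x, y, z in mm, then the turn, a rotation vector about the tool's x, y, z in degrees. In form: [[[dx, dy, dz], [rx, ry, rz]], ...]. A call has 1 to 10 rows; each row is the pose to reach, as a shift and turn from the pose commanded when the call began, along the tool's axes at that moment; what a row does not reach only later rows make up. A row lasts 1/10 s, in which the tool goes at most 50 mm and 8.59 degrees, less where a joint would pass 70% of its speed; a pose out of reach is approached as far as the arm can. A call with a gripper value outside its range is refused whole. OPENING is the opening, from 0 (shut) to 1 (fully open), set as the call begins (- or left out, the last holds). The fingers move at their own pace and stop on an object; FORCE is the grip in N (left out, the last holds). Time passes only in rows, so rows that repeat a pose let the fingers close. It gives the time, the measured TCP pose, the force and the opening at its end, in the units of the state.
- ctrl.get_state(): the state, without advancing time (a new reading comes with each control period).
- ctrl.camera(name): name is "scene" or "top" or "wrist"; returns a dict with "color" (420x560x3 uint8, blue, green, red), "K" (3x3 intrinsics, pixels), "k1" (the pictures are not rectified: a ray, as slopes to the right and down, at radius r is drawn at 1 + k1 r^2 times it, then the intrinsics apply), "rvec" (rotation vector, rad) and "tvec" (3), from world to camera coordinates, as OpenCV has them. Camera axes: x right, y down, z forward; pixel columns grow to the right and rows downward; lengths in m; the calibration is good to about 2 mm. A picture is of the moment at which its call begins. There is no depth.
- ctrl.job_done(): hands the job in, once; it reports no verdict.
The state is a dict: "clock": time; "joints": joint angles; "qd": joint speeds; "joint_torque": joint torques, N m; "eef_pos": TCP position; "ee_rot": TCP orientation; "ft_force": force on the tool from outside, world axes, zero at the start; "wrist_torque": the same for the moment, N m; "opening": finger opening in m.
Only numpy, scipy, OpenCV 4.12 (cv2) and the standard library are available. Lean on these libraries where they do the work, as an engineer would, in place of code of your own. Each camera call takes 0.05 s, during which the arm holds its last target. There are 200 camera calls.

## Working session

There is one attempt and no reset: what is moved stays moved. The work goes in short steps, Python scripts to look and compute and a shell command to move; the robot and the scene stay as the last step left them, time stands still between calls to the robot, and variables do not carry over. Pictures are saved under pics/ and viewed, about 8 in all and at most 12, crops included, and the job is handed in when it is done.

```bash
mkdir -p pics; cat > h.py <<'E'
import numpy as np,cv2
from cell import ctrl
def cam(n):
    c=ctrl.camera(n);c['R']=cv2.Rodrigues(np.array(c['rvec'],float))[0];c['t']=np.array(c['tvec'],float).ravel();c['K']=np.array(c['K']);return c
def dist(c):return np.array([c['k1'],0,0,0],float)
def ray(c,uv):
    p=cv2.undistortPoints(np.array([[uv]],float),c['K'],dist(c))[0,0]
    return -c['R'].T@c['t'], c['R'].T@np.array([p[0],p[1],1])
def onz(c,uv,z):
    o,d=ray(c,uv);return o+d*(z-o[2])/d[2]
def proj(c,P):
    return cv2.projectPoints(np.array(P,float).reshape(-1,1,3),c['R'],c['t'],c['K'],dist(c))[0][:,0]
def tri(c1,u1,c2,u2):
    A=[];b=[]
    for c,u in((c1,u1),(c2,u2)):
        o,d=ray(c,u);d/=np.linalg.norm(d);M=np.eye(3)-np.outer(d,d);A.append(M);b.append(M@o)
    return np.linalg.lstsq(np.vstack(A),np.hstack(b),rcond=None)[0]
E
python3 - <<'E'
from h import *
import pickle
for n in('top','scene'):
    c=cam(n);pickle.dump(c,open(n+'0.pkl','wb'))
    cv2.imwrite(f'pics/{n}0.png',cv2.resize(c['color'],(800,600),interpolation=cv2.INTER_CUBIC));print(n,-c['R'].T@c['t'],c['K'][0,0],c['k1'])
print(ctrl.get_state())
E
```

```text
top [ 0.43237902 -0.0208571   1.12008502] 393.09998167990375 -0.03150907270374832
scene [1.14548537 0.56948519 0.73188077] 391.3123297702204 -0.008118016963743317
{'clock': 0.1, 'joints': array([ 1.09179172,  0.41182455, -0.01271121,  1.59692928,  0.00557588,
        1.13428997, -0.08221008]), 'qd': array([ 0.00163682, -0.00119417,  0.00094926, -0.00212862,  0.00156923,
       -0.00065103,  0.0028615 ]), 'joint_torque': array([ 3.48376518e-03, -6.01826692e+01,  6.84756842e-01, -3.00088370e+01,
        1.40821474e-02,  6.42081592e-03, -8.07506126e-06]), 'eef_pos': array([ 0.24937955, -0.5725902 ,  0.206947  ]), 'ee_rot': array([-3.14017884e+00,  7.81202695e-05,  4.10807678e-01]), 'ft_force': array([-0.14766288, -0.51060853,  0.0116864 ]), 'wrist_torque': array([0.0325976 , 0.04767991, 0.05681921]), 'opening': 0.08548610672836539}
```

View pics/top0.png

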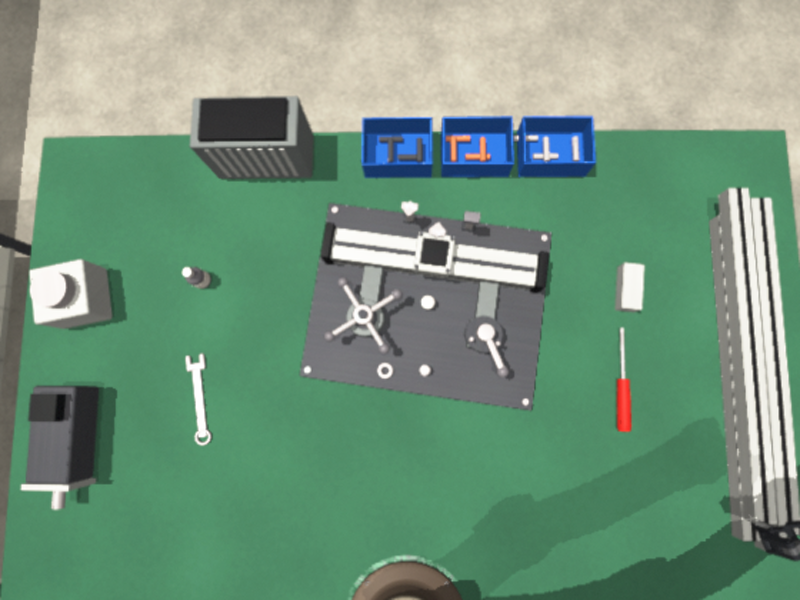

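View pics/scene0.png

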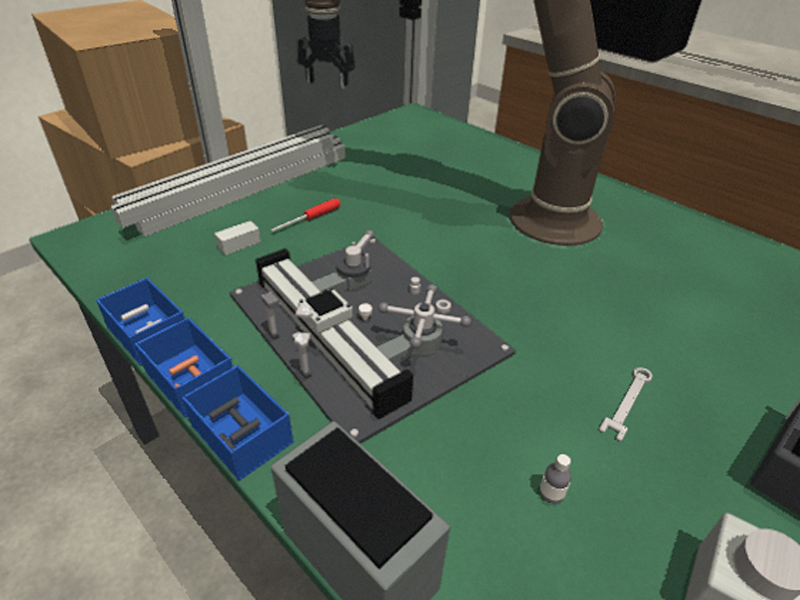

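The top view shows the wheel on the left (hub about 363,314) and the lever on the right (hub 486,332). The pointed mark is left at (410,210), the flat sensor right at (472,217), and the carriage nose near (438,226).

```bash
python3 - <<'E'
from h import *
import pickle
c=pickle.load(open('top0.pkl','rb'));s=pickle.load(open('scene0.pkl','rb'))
k=0.7
T=lambda u,z:onz(c,(u[0]*k,u[1]*k),z)
pl=np.array([T(u,.012) for u in((331,205),(550,234),(532,408),(302,377))])
print('plate',pl[:,:2].round(3).tolist(),pl.mean(0)[:2].round(3))
ex=(pl[0]+pl[1]-pl[2]-pl[3]);print('yaw',np.arctan2(ex[1],ex[0]),np.arctan2(*(-(pl[0]-pl[1])[:2]*[1,-1])))
b=[T(u,.081) for u in((343,283),(398,294),(383,348),(330,335))];h=T((363,314),.103)
for x in b:print('ball',x[:2].round(4),np.degrees(np.arctan2(*(x-h)[1::-1])).round(1),np.linalg.norm(x-h).round(4))
print('hub',h[:2].round(4),np.mean(b,0)[:2].round(4))
print('tri hub',tri(c,(363*k,314*k),s,(424*k,309*k)),'trilever',tri(c,(486*k,331*k),s,(354*k,250*k)),'levball',tri(c,(503*k,371*k),s,(371*k,237*k)))
print('lever hub',T((486,331),.09),'ball',T((503,371),.079))
print('mark',T((411,215),.097),'nose',T((438,223),.097))
print('knob',T((428,302),.04),'collar',T((385,370),.02),'socket',T((425,370),.04))
w=cam('wrist');print('wristcam',-w['R'].T@w['t'],w['R'],w['K'][0,0])
E
```

```text
plate [[0.811, 0.156], [0.747, -0.29], [0.4, -0.243], [0.459, 0.206]] [ 0.604 -0.043]
yaw -0.13803748776509653 -0.14216493531883945
ball [0.6335 0.1189] 33.3 0.0775
ball [0.6122 0.0148] -57.2 0.0785
ball [0.5107 0.0423] -149.4 0.0738
ball [0.5349 0.1415] 119.9 0.0764
hub [0.5714 0.0781] [0.5728 0.0794]
tri hub [0.57314102 0.07958761 0.08917353] trilever [ 0.54066286 -0.14684219  0.08579765] levball [ 0.46703998 -0.17800293  0.06939109]
lever hub [ 0.54131028 -0.14748623  0.09      ] ball [ 0.46858042 -0.17863319  0.079     ]
mark [ 0.76077343 -0.00977848  0.097     ] nose [ 0.7448406  -0.06059005  0.097     ]
knob [ 0.6033629  -0.04221573  0.04      ] collar [0.4723324  0.04180295 0.02      ] socket [ 0.47172028 -0.03592639  0.04      ]
wristcam [ 0.3269751  -0.53877106  0.37154851] [[ 0.39910677 -0.91690238 -0.00195198]
 [-0.8675289  -0.37830308  0.32292474]
 [-0.2968289  -0.12718805 -0.94642263]] 327.5394546520006
```

Wheel centre is about (0.573, 0.079) and the plate's yaw about -0.14. The carriage must go about +52 mm, which is roughly 120° CCW. Next I'll move to a closer viewpoint and close the gripper.

```bash
python3 -m handwheel '[[[50,-28,-20],[0,0,0]],[[100,-56,-40],[0,0,4]],[[140,-79,-40],[0,0,8]],[[180,-101,-40],[0,0,12]],[[220,-124,-40],[0,0,16]],[[260,-146,-40],[0,0,20]],[[300,-169,-40],[0,0,23.5]],[[340,-191,-40],[0,0,23.5]],[[380,-214,-40],[0,0,23.5]],[[420,-236,-40],[0,0,23.5]]]' 0 20
```

```text
clock: 1.15
eef_pos: [0.5411, -0.1871, 0.2476]
ee_rot: [3.142, 0.0, 0.001]
ft_force: [0.1, -0.8, 0.8]
opening: 0.0002
```

Now the tool axes are x=+X, y=-Y, z=down.

```bash
python3 -m handwheel '[[[40,-40,0],[0,0,0]],[[75,-80,0],[0,0,0]],[[105,-120,0],[0,0,0]],[[119,-157,0],[0,0,0]],[[119,-157,0],[0,0,0]],[[119,-157,0],[0,0,0]]]'; python3 - <<'E'
from h import *
import pickle
c=cam('wrist');pickle.dump(c,open('w1.pkl','wb'));cv2.imwrite('pics/w1.png',cv2.resize(c['color'],(800,600),interpolation=cv2.INTER_CUBIC));print(-c['R'].T@c['t'])
E
```

```text
clock: 1.75
eef_pos: [0.6592, -0.0299, 0.2468]
ee_rot: [-3.141, 0.001, 0.004]
ft_force: [0.3, -0.0, 0.3]
opening: -0.0001
[ 0.74391333 -0.02897432  0.41128829]
```

View pics/w1.png

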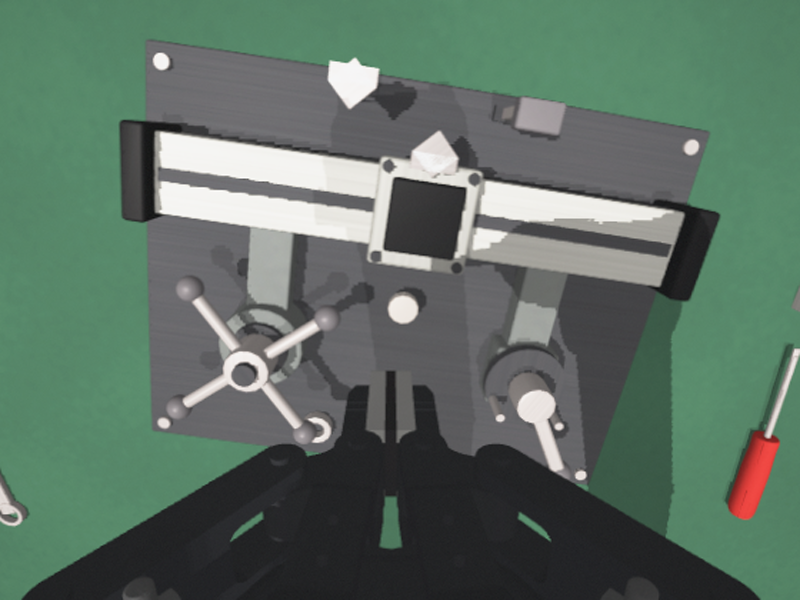

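The close view shows the mark tip at about (352,108) and the nose tip at (437,131). Wheel balls are at (190,288), (327,319), (304,431) and (178,407), with the lever hub at (536,403).

```bash
cat > meas.py <<'E'
from h import *
def pl_yaw(p):pass
E
python3 - <<'E'
from h import *
import pickle
c=pickle.load(open('w1.pkl','rb'));t=pickle.load(open('top0.pkl','rb'));k=.7
T=lambda u,z:onz(c,(u[0]*k,u[1]*k),z)
b=[T(u,.081) for u in((190,288),(327,319),(304,431),(178,407))];h=np.mean(b,0)
h2=(b[0]+b[2])/2;h3=(b[1]+b[3])/2
print(h,h2,h3,[np.degrees(np.arctan2(*(x-h)[1::-1])).round(1) for x in b],[np.linalg.norm(x-h).round(4) for x in b])
m=T((352,108),.097);n=T((437,131),.097)
print('mark',m,'nose',n)
# heights check: triangulate with top view
print(tri(c,(352*k,108*k),t,(411*k,215*k)),tri(c,(437*k,131*k),t,(438*k,223*k)))
# plate/rail direction from screws and rail edge
s1,s2=T((161,61),.014),T((692,147),.014);d=s1-s2;print('yaw screws',np.arctan2(-d[0],d[1]))
e1,e2=T((160,132),.062),T((684,213),.062);d=e1-e2;print('yaw rail',np.arctan2(-d[0],d[1]))
th=np.arctan2(-d[0],d[1]);ey=np.array([-np.sin(th),np.cos(th),0])
print('dy',(m-n)@ey,'dx',(m-n)@[np.cos(th),np.sin(th),0])
print('lever hub',T((536,403),.09),'ball~',T((572,468),.079))
E
```

```text
[0.57556116 0.08139949 0.081     ] [0.57616386 0.08116305 0.081     ] [0.57495846 0.08163593 0.081     ] [np.float64(31.8), np.float64(-58.4), np.float64(-147.4), np.float64(122.1)] [np.float64(0.0738), np.float64(0.0735), np.float64(0.073), np.float64(0.0745)]
mark [ 0.76223809 -0.00467321  0.097     ] nose [ 0.74874757 -0.05839259  0.097     ]
[ 0.76159664 -0.00721971  0.09668357] [ 0.74910283 -0.06045037  0.08254504]
yaw screws -0.14385414654777537
yaw rail -0.1434699088177018
dy 0.055096302016787516 dx 0.00567122006343742
lever hub [ 0.54689264 -0.14467399  0.09      ] ball~ [ 0.4752188  -0.18735685  0.079     ]
```

```bash
python3 -m handwheel '[[[-33,-30,0],[0,0,0]],[[-66,-60,0],[0,0,0]],[[-99,-91,0],[0,0,0]],[[-131,-121,30],[0,0,0]],[[-131,-121,70],[0,0,0]],[[-131,-121,110],[0,0,0]],[[-131,-121,150],[0,0,0]],[[-131,-121,180],[0,0,0]],[[-131,-121,180],[0,0,0]],[[-131,-121,180],[0,0,0]]]'
```

```text
clock: 2.8
eef_pos: [0.5284, 0.0877, 0.0683]
ee_rot: [3.141, 0.0, -0.001]
ft_force: [0.9, 0.3, 0.2]
opening: 0.0002
```

```bash
python3 -m handwheel '[[[-1.3,4.4,0],[0,0,0]],[[-1.4,9.4,0],[0,0,0]],[[-0.9,14.4,0],[0,0,0]],[[0,19.3,0],[0,0,0]],[[1.5,24.1,0],[0,0,0]],[[3.5,28.7,0],[0,0,0]],[[5.9,33.1,0],[0,0,0]],[[8.8,37.3,0],[0,0,0]],[[12.1,41,0],[0,0,0]],[[15.7,44.5,0],[0,0,0]]]'
```

```text
clock: 3.8
eef_pos: [0.5442, 0.0443, 0.0676]
ee_rot: [3.142, 0.0, 0.001]
ft_force: [0.5, -0.3, -0.3]
opening: -0.0005
```

```bash
python3 - <<'E'
from h import *
c=cam('top');cv2.imwrite('pics/t2.png',cv2.resize(c['color'][130:300,200:400],(800,680),interpolation=cv2.INTER_CUBIC)[:600])
w=cam('wrist')['color'];cv2.imwrite('pics/w2.png',np.hstack([cv2.resize(cv2.imread('pics/t2.png'),(400,300)),cv2.resize(w,(400,300))]))
E
```

```text
(no output)
```

View pics/w2.png

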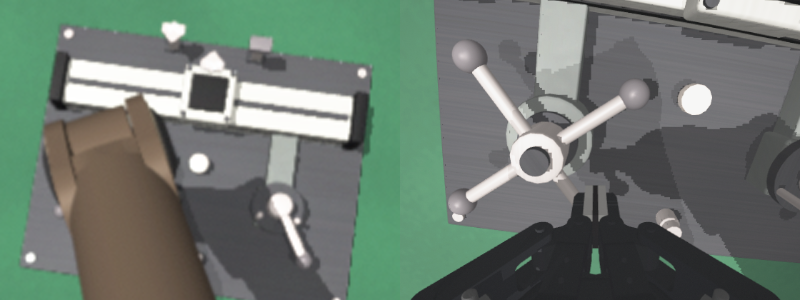

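```bash
python3 - <<'E'
from h import *
c=cam('wrist');f=1.4
b=[onz(c,((u-400)*f,v*f),.081) for u,v in((467,55),(634,93),(458,203))]
h=np.array([.575,.081,.081])
for x in b:print(x,np.degrees(np.arctan2(*(x-h)[1::-1])),np.linalg.norm(x-h))
print(proj(c,[[.544,.044,.068]])*1.4286, ctrl.get_state()['eef_pos'],ctrl.get_state()['ft_force'])
p=proj(c,[[.575-.074*.84,.081-.074*.54,.081]])*1.4286;print(p)
im=cv2.resize(c['color'],(800,600),interpolation=cv2.INTER_CUBIC);cv2.imwrite('pics/w3.png',im)
E
```

```text
[0.63812596 0.12288754 0.081     ] 33.56645445704088 0.07575917578347068
[0.61496446 0.02009884 0.081     ] -56.726376438502086 0.07284304308676105
[0.53455927 0.14810148 0.081     ] 121.07653910665253 0.07834577747919892
[[392.15129044 368.45338657]] [0.54414683 0.0443787  0.06759568] [ 0.06284588  0.2769469  -0.18101217]
[[399.81917281 455.97839759]]
```

View pics/w3.png

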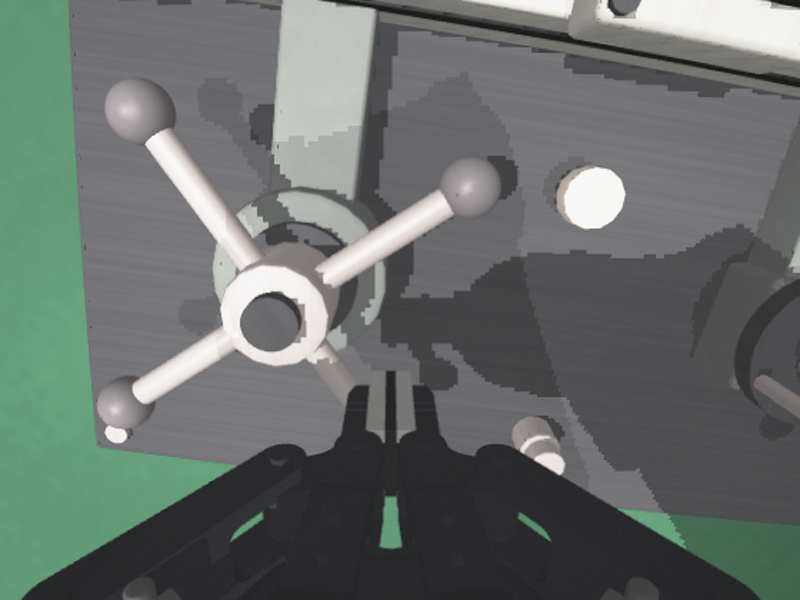

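```bash
python3 - <<'E'
from h import *
import pickle
c=cam('wrist');w=pickle.load(open('w1.pkl','rb'))
print('now',onz(c,(623*.7,3*.7),.098),'before',onz(w,(376*.7,256*.7),.098),onz(w,(456*.7,268*.7),.098))
b0=pickle.load(open('top0.pkl','rb'))['color'];b1=cam('top')['color']
for b in(b0,b1):
    g=cv2.cvtColor(b,cv2.COLOR_BGR2GRAY)[160:195,285:325];n,l,s,ce=cv2.connectedComponentsWithStats((g<45).astype('uint8'));i=1+s[1:,4].argmax();print(s[i],ce[i])
E
```

```text
now [ 0.66225429 -0.01408086  0.098     ] before [ 0.66729289 -0.01922313  0.098     ] [ 0.65900865 -0.07459356  0.098     ]Traceback (most recent call last):
  File "<stdin>", line 7, in <module>
ValueError: attempt to get argmax of an empty sequence
```

```bash
python3 - <<'E'
from h import *
import pickle
c=cam('wrist');w=pickle.load(open('w1.pkl','rb'));k=.7
for a,b in(((190,288),(140,110)),((327,319),(471,187)),((178,407),(126,403)),((245,371),(272,318)),((403,307),(593,197))):
    print(tri(w,(a[0]*k,a[1]*k),c,(b[0]*k,b[1]*k)))
b0=pickle.load(open('top0.pkl','rb'))['color'];b1=cam('top')['color']
for b in(b0,b1):
    g=cv2.cvtColor(b,cv2.COLOR_BGR2GRAY)[155:200,270:340];print(g[22].tolist())
E
```

```text
[0.637498   0.12199805 0.07911483]
[0.61345385 0.01937029 0.07871686]
[0.53559407 0.14455093 0.0811701 ]
[0.56813682 0.08707127 0.07812607]
[ 0.60569982 -0.04035599  0.03155938]
[245, 243, 236, 227, 225, 225, 223, 190, 151, 131, 131, 132, 131, 125, 120, 119, 120, 113, 107, 108, 144, 238, 250, 249, 184, 89, 61, 62, 59, 60, 59, 59, 59, 58, 58, 59, 58, 57, 56, 58, 55, 55, 69, 146, 242, 250, 230, 187, 174, 186, 241, 249, 249, 249, 249, 249, 249, 249, 249, 249, 249, 249, 249, 249, 249, 249, 249, 249, 249, 249]
[122, 191, 232, 234, 233, 233, 230, 200, 160, 139, 141, 139, 137, 132, 127, 126, 127, 119, 113, 115, 154, 244, 253, 252, 193, 94, 67, 66, 64, 63, 63, 64, 62, 62, 63, 62, 61, 60, 61, 60, 61, 59, 72, 155, 247, 252, 237, 198, 184, 196, 246, 252, 252, 252, 252, 252, 252, 252, 252, 252, 252, 252, 252, 252, 252, 252, 252, 252, 252, 252]
```

```bash
python3 - <<'E'
from h import *
c=cam('wrist')
p=ctrl.get_state()['eef_pos']
for dx in(0,.011):
  for dz in(0,.01,.02):print(dx,dz,proj(c,[p+[dx,0,dz]])*1.4286)
s=cam('scene');y,x=190,210;cr=s['color'][y:y+90,x:x+120]
cr=cv2.resize(cr,(800,600),interpolation=cv2.INTER_CUBIC);q=(proj(s,[p,p+[0,0,.02],[.5115,.042,.081],[.5745,.082,.081]])-[x,y])*6.667;print(q)
for u in q:cv2.circle(cr,tuple(int(v) for v in u),4,(0,0,255),1)
cv2.imwrite('pics/s3.png',cr)
E
```

```text
0 0 [[392.35139829 366.73073385]]
0 0.01 [[392.44902742 379.13195443]]
0 0.02 [[392.55769463 392.94870957]]
0.011 0 [[392.4200238  340.98108823]]
0.011 0.01 [[392.52380881 352.22831201]]
0.011 0.02 [[392.63965703 364.79340329]]
[[562.13816043 141.88139633]
 [564.71102546 102.80145561]
 [614.0878485   77.91326909]
 [579.26828729 196.22695551]]
```

View pics/s3.png

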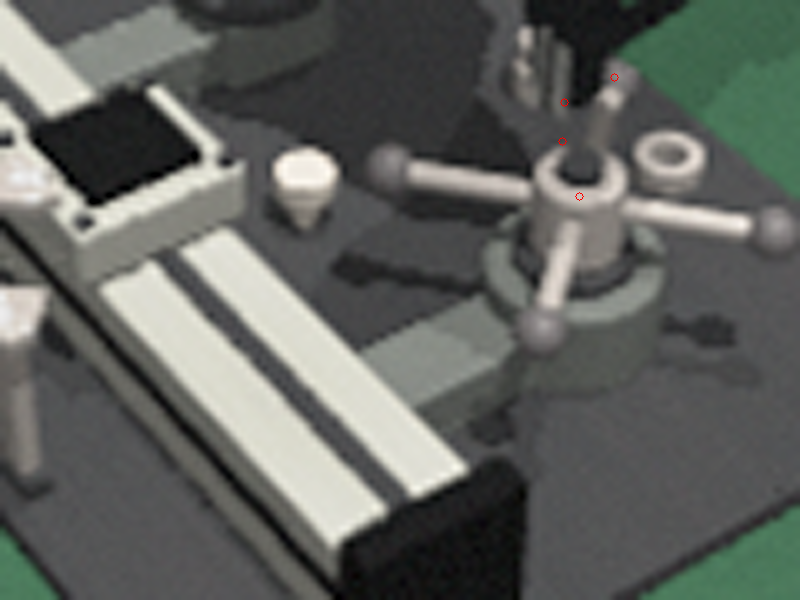

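The tip of the shut fingers sits about 18 mm above the reported TCP: the pads end near (550,108), while the TCP projects to (562,142). The fingers passed over the spoke and the wheel did not move. I'll go back to the entry point and lower by that offset.

```bash
python3 -m handwheel '[[[0,0,-35],[0,0,0]],[[-8,-22,-35],[0,0,0]],[[-15.7,-44.5,-35],[0,0,0]],[[-15.7,-44.5,-20],[0,0,0]],[[-15.7,-44.5,0],[0,0,0]],[[-15.7,-44.5,14],[0,0,0]],[[-15.7,-44.5,14],[0,0,0]]]' && python3 -m handwheel '[[[-1.3,4.4,0],[0,0,0]],[[-1.4,9.4,0],[0,0,0]],[[-0.9,14.4,0],[0,0,0]],[[0,19.3,0],[0,0,0]],[[1.5,24.1,0],[0,0,0]]]'; python3 - <<'E'
from h import *
import pickle
b=cam('top')['color'];g=cv2.cvtColor(b,cv2.COLOR_BGR2GRAY);print(g[177,290:320].tolist())
E
```

```text
clock: 4.95
eef_pos: [0.5267, 0.0887, 0.0519]
ee_rot: [3.141, 0.004, 0.001]
ft_force: [0.1, -0.6, 0.1]
opening: 0.0001
clock: 5.45
eef_pos: [0.5304, 0.0658, 0.0544]
ee_rot: [-3.14, -0.002, 0.001]
ft_force: [-0.2, 4.5, 0.2]
opening: -0.0
[246, 253, 252, 193, 94, 65, 64, 63, 64, 64, 64, 62, 64, 62, 62, 64, 62, 62, 61, 61, 59, 96, 221, 251, 252, 229, 192, 188, 227, 249]
```

```bash
python3 -m handwheel '[[[2,4.6,0],[0,0,0]],[[4.4,9,0],[0,0,0]],[[7.3,13.2,0],[0,0,0]],[[10.6,16.9,0],[0,0,0]],[[14.2,20.4,0],[0,0,0]],[[18.3,23.4,0],[0,0,0]],[[22.6,26,0],[0,0,0]],[[27.1,28.1,0],[0,0,0]],[[31.9,29.7,0],[0,0,0]],[[36.8,30.9,0],[0,0,0]]]'; python3 - <<'E'
from h import *
b=cam('top')['color'];g=cv2.cvtColor(b,cv2.COLOR_BGR2GRAY);print(g[175,270:320].tolist())
E
```

```text
clock: 6.5
eef_pos: [0.5667, 0.0339, 0.0537]
ee_rot: [3.141, 0.001, 0.001]
ft_force: [-4.0, 1.7, 1.0]
opening: 0.0001
[75, 95, 105, 105, 105, 104, 104, 104, 104, 105, 104, 101, 102, 74, 56, 61, 66, 66, 65, 65, 64, 64, 65, 63, 64, 63, 65, 63, 63, 63, 62, 76, 163, 248, 253, 240, 203, 185, 198, 248, 252, 253, 253, 252, 252, 253, 252, 253, 252, 252]
```

```bash
python3 -m handwheel '[[[5,0.6,0],[0,0,0]],[[10,0.7,0],[0,0,0]],[[15,0.2,0],[0,0,0]],[[19.9,-0.7,0],[0,0,0]],[[24.7,-2.2,0],[0,0,0]],[[24.7,-2.2,0],[0,0,0]]]'; python3 - <<'E'
from h import *
c=cam('wrist');cv2.imwrite('pics/w4.png',cv2.resize(c['color'],(800,600),interpolation=cv2.INTER_CUBIC))
t=cam('top');g=cv2.cvtColor(t['color'],cv2.COLOR_BGR2GRAY);print(g[174,265:310].tolist())
import pickle;pickle.dump(c,open('w4.pkl','wb'))
p=proj(c,[[.7622,-.0047,.097]])*1.4286;print(p)
E
```

```text
clock: 7.15
eef_pos: [0.5925, 0.0363, 0.0538]
ee_rot: [3.142, -0.002, 0.001]
ft_force: [-0.5, -0.8, 0.3]
opening: -0.0002
[107, 104, 106, 106, 105, 104, 103, 104, 105, 103, 105, 109, 108, 109, 110, 110, 111, 112, 113, 112, 97, 66, 46, 42, 42, 53, 62, 64, 63, 63, 62, 77, 169, 248, 253, 236, 197, 186, 199, 247, 253, 253, 253, 253, 253]
[[ 596.42392975 -293.16875684]]
```

View pics/w4.png

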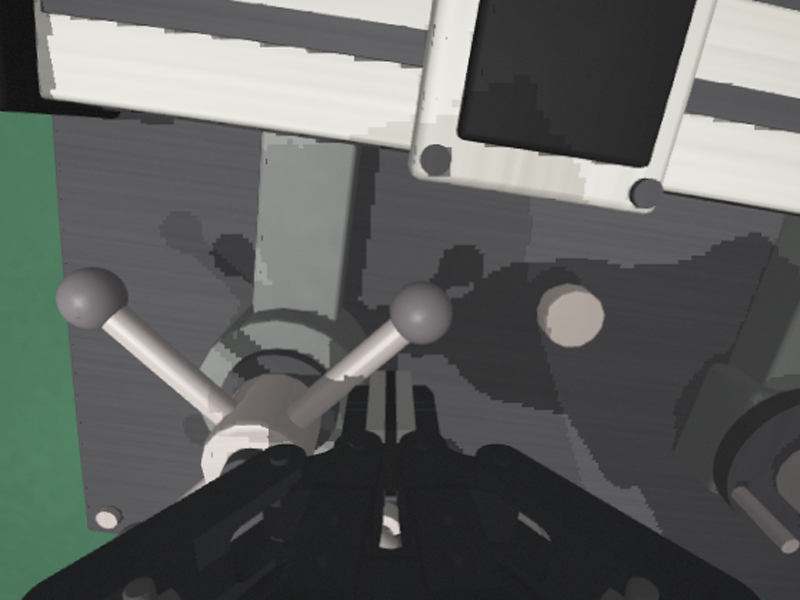

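```bash
python3 - <<'E'
from h import *
import pickle
c=pickle.load(open('w4.pkl','rb'));k=.7;C=np.array([.5745,.0815])
for u in((421,312),(91,298)):
    x=onz(c,(u[0]*k,u[1]*k),.081)[:2]-C;print(np.degrees(np.arctan2(x[1],x[0])),np.linalg.norm(x))
w=pickle.load(open('w1.pkl','rb'))
a=[onz(w,(u*k,v*k),.097) for u,v in((376,256),(456,268))];b=[onz(c,(u*k,v*k),.097) for u,v in((435,160),(647,193))]
ey=np.array([np.sin(.1437),np.cos(.1437),0])
for p,q in zip(a,b):print(p,q,(q-p)@ey)
E
```

```text
-46.65851755090993 0.07433825270263582
41.94739381751454 0.0747617758866431
[ 0.66704832 -0.019192    0.097     ] [0.67201267 0.02589695 0.097     ] 0.045335138240557946
[ 0.65873764 -0.07473918  0.097     ] [ 0.66419639 -0.02914203  0.097     ] 0.04590889818705726
```

```bash
python3 -m handwheel '[[[3.6,-1.5,0],[0,0,0]],[[7,-3.5,0],[0,0,0]],[[10.5,-5.8,0],[0,0,0]],[[13.9,-8.5,0],[0,0,0]],[[13.9,-8.5,0],[0,0,0]],[[7,-2,0],[0,0,0]],[[7,-2,-40],[0,0,0]],[[7,-2,-80],[0,0,0]],[[30,12,-120],[0,0,0]],[[55,20,-160],[0,0,0]]]' && python3 -m handwheel '[[[15,15,-35],[0,0,0]],[[15,15,-35],[0,0,0]],[[15,15,-35],[0,0,0]],[[15,15,-35],[0,0,0]]]'; python3 - <<'E'
from h import *
c=cam('wrist');cv2.imwrite('pics/w5.png',cv2.resize(c['color'],(800,600),interpolation=cv2.INTER_CUBIC))
import pickle;pickle.dump(c,open('w5.pkl','wb'))
print(proj(c,[[.7622,-.0047,.097]])*1.4286)
E
```

```text
clock: 8.25
eef_pos: [0.6466, 0.0149, 0.2161]
ee_rot: [3.141, -0.002, 0.0]
ft_force: [1.1, -0.1, -0.3]
opening: -0.0003
clock: 8.65
eef_pos: [0.6603, 0.0016, 0.2474]
ee_rot: [-3.141, 0.002, 0.001]
ft_force: [0.4, 0.7, 0.3]
opening: 0.0003
[[401.79221958 110.03558075]]
```

View pics/w5.png

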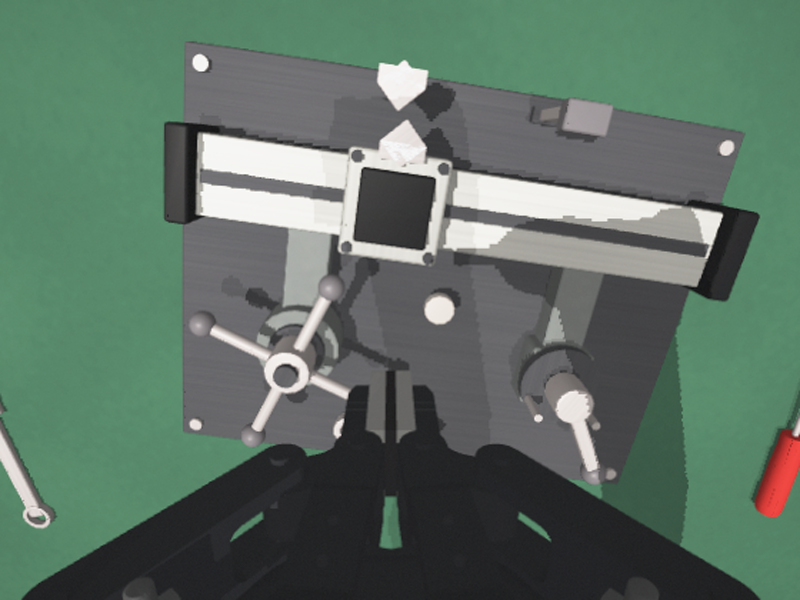

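Nose tip at about (406,120) and mark tip at (401,110): nearly opposite. I'll measure the tips at sub-pixel level by fitting lines to their edges.

```bash
cat > al.py <<'E'
from h import *
import pickle,sys
# fit the two slanted edges of each tip (native px) and intersect -> tip
def tips(c,box):
    x0,y0,x1,y1=box
    g=cv2.cvtColor(c['color'],cv2.COLOR_BGR2GRAY).astype(float)
    big=cv2.resize(g[y0:y1,x0:x1],None,fx=10,fy=10,interpolation=cv2.INTER_CUBIC)
    return np.clip(big,0,255).astype('uint8')
if __name__=='__main__':
    c=pickle.load(open(sys.argv[1],'rb'))
    x0,y0=int(sys.argv[2]),int(sys.argv[3])
    cv2.imwrite(sys.argv[4],tips(c,(x0,y0,x0+80,y0+60)))
    ey=np.array([np.sin(.1437),np.cos(.1437),0])
E
python3 al.py w5.pkl 242 50 pics/c5.png
```

```text
(no output)
```

View pics/c5.png

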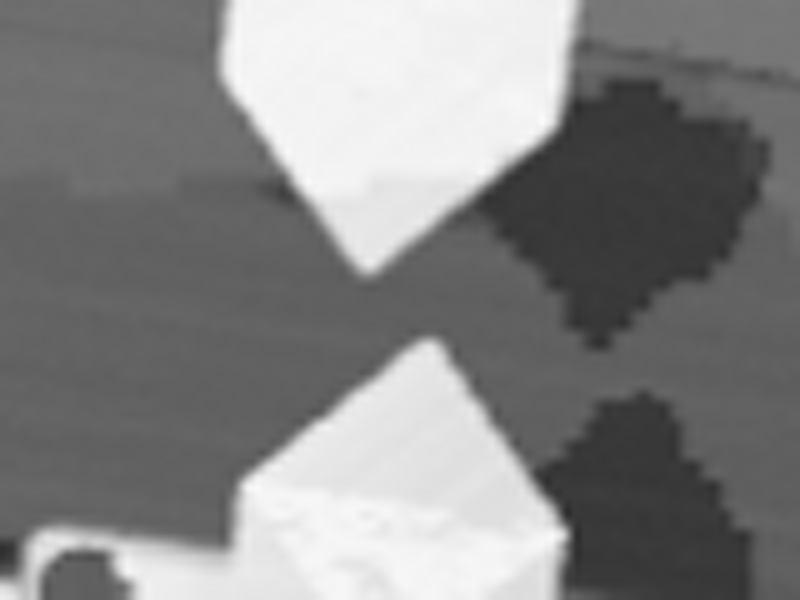

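```bash
cat > fit.py <<'E'
from al import *
def run(c,x0,y0,mark,nose):
    """mark/nose: (tip_u,tip_v) guesses in the x10 crop; edges sampled 15..120 px from the tip"""
    big=tips(c,(x0,y0,x0+80,y0+60)).astype(float);out=[]
    for (u,v),s in((mark,-1),(nose,1)):
        pts=[]
        for d in range(25,105,5):
            r=big[v+s*d];uu=int(u)
            L=uu
            while r[L]>150:L-=1
            R=uu
            while r[R]>150:R+=1
            pts.append((v+s*d,L+.5,R-.5))
        p=np.array(pts);l=np.polyfit(p[:,0],p[:,1],1);r=np.polyfit(p[:,0],p[:,2],1)
        vv=(r[1]-l[1])/(l[0]-r[0]);tip=np.array([np.polyval(l,vv),vv]);uv=(tip+.5)/10-.5+[x0,y0]
        out.append(onz(c,uv,.097));print('tip crop',tip.round(1),out[-1].round(4))
    th=-.1437;d=out[1]-out[0]
    print('nose-mark along y: %.2f mm, along x %.2f mm'%(1e3*d@[-np.sin(th),np.cos(th),0],1e3*d@[np.cos(th),np.sin(th),0]))
E
python3 - <<'E'
from fit import *
c=pickle.load(open('w5.pkl','rb'));run(c,242,50,(367,275),(432,338))
k=.7;C=np.array([.5745,.0815])
for u in((331,287),(201,323),(254,435)):
    x=onz(c,(u[0]*k,u[1]*k),.081)[:2]-C;print(np.degrees(np.arctan2(x[1],x[0])),np.linalg.norm(x))
s1,s2=[onz(c,(u*k,v*k),.014) for u,v in((201,63),(727,148))];d=s1-s2;print(np.arctan2(-d[0],d[1]))
print('lever',onz(c,(574*k,404*k),.09),onz(c,(592*k,474*k),.079))
E
```

```text
tip crop [363.4 281.6] [ 0.7616 -0.0017  0.097 ]
tip crop [431. 331.] [ 0.7574 -0.0078  0.097 ]
nose-mark along y: -6.65 mm, along x -3.26 mm
-28.009389536269804 0.07470383143278597
60.7424667051264 0.07564233885844586
151.38061848344475 0.07282964697567369
-0.1435102078253523
lever [ 0.54610142 -0.14363981  0.09      ] [ 0.46859823 -0.17426947  0.079     ]
```

Another +6.65 mm is needed, i.e. 15° more. I'll push the same spoke again, stopping slightly short.

```bash
python3 -m handwheel '[[[-30,-19,0],[0,0,0]],[[-60,-38,10],[0,0,0]],[[-60,-38,60],[0,0,0]],[[-60,-38,105],[0,0,0]],[[-60,-38,150],[0,0,0]],[[-60,-38,180],[0,0,0]],[[-60,-38,193],[0,0,0]],[[-60,-38,193],[0,0,0]]]' && python3 -m handwheel '[[[4.5,-3.5,0],[0,0,0]],[[8.9,-7.1,0],[0,0,0]],[[10.6,-9,0],[0,0,0]],[[12.3,-10.9,0],[0,0,0]],[[13.8,-13,0],[0,0,0]],[[15.3,-15,0],[0,0,0]],[[15.3,-15,0],[0,0,0]],[[15.3,-15,0],[0,0,0]]]' && python3 -m handwheel '[[[-6,6,0],[0,0,0]],[[-6,6,-40],[0,0,0]],[[-6,6,-85],[0,0,0]],[[10,20,-130],[0,0,0]],[[30,40,-170],[0,0,0]],[[45,53,-193],[0,0,0]],[[45,53,-193],[0,0,0]],[[45,53,-193],[0,0,0]],[[45,53,-193],[0,0,0]]]'; python3 - <<'E'
from fit import *
c=cam('wrist');pickle.dump(c,open('w6.pkl','wb'))
m=(proj(c,[[.7616,-.0017,.097]])[0]-[242,50]+.5)*10;print(m)
cv2.imwrite('pics/c6.png',tips(c,(242,50,322,110)))
k=C=None
E
```

```text
clock: 9.5
eef_pos: [0.5994, 0.0395, 0.0536]
ee_rot: [3.141, 0.004, 0.001]
ft_force: [0.3, -0.6, 0.4]
opening: 0.0
clock: 10.3
eef_pos: [0.617, 0.0545, 0.0558]
ee_rot: [-3.141, -0.001, 0.001]
ft_force: [0.7, -0.5, 1.8]
opening: -0.0001
clock: 11.2
eef_pos: [0.6601, 0.0022, 0.2469]
ee_rot: [-3.141, 0.003, 0.002]
ft_force: [-0.5, -0.4, -0.2]
opening: -0.0001
[372.55539104 277.22861488]
```

View pics/c6.png

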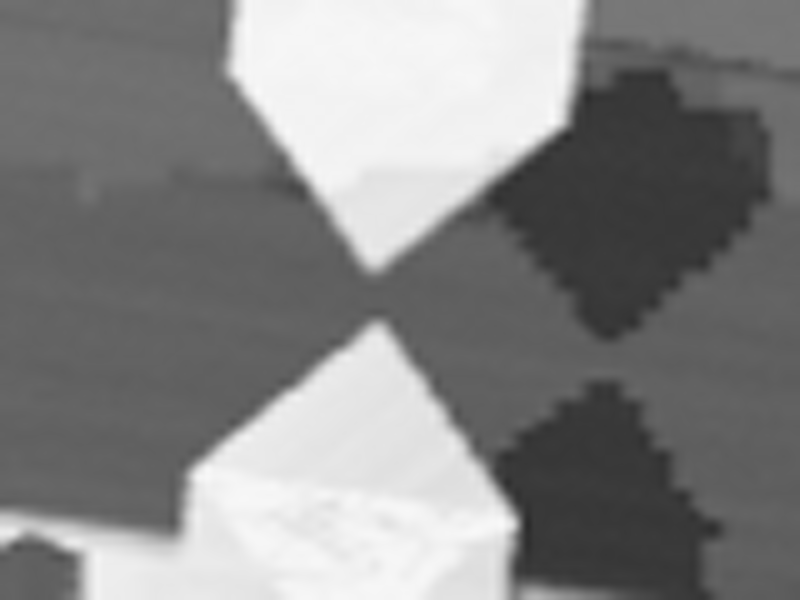

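```bash
python3 - <<'E'
from fit import *
for i in range(2):
    c=cam('wrist');run(c,242,50,(374,272),(378,320))
p=np.load if 0 else None
E
```

```text
tip crop [374.6 277.6] [ 0.7616 -0.0018  0.097 ]
tip crop [382.4 315.9] [ 0.7583 -0.0026  0.097 ]
nose-mark along y: -1.18 mm, along x -3.09 mm
tip crop [374.2 278.3] [ 0.7618 -0.0019  0.097 ]
tip crop [380.3 320.3] [ 0.7582 -0.0024  0.097 ]
nose-mark along y: -1.08 mm, along x -3.43 mm
```

The carriage is 1.1 mm short, so the same push needs about 2.1 mm more finger travel.

```bash
python3 -m handwheel '[[[-30,-19,0],[0,0,0]],[[-60.3,-38,10],[0,0,0]],[[-60.3,-38,60],[0,0,0]],[[-60.3,-38,105],[0,0,0]],[[-60.3,-38,150],[0,0,0]],[[-60.3,-38,180],[0,0,0]],[[-60.3,-38,193],[0,0,0]],[[-60.3,-38,193],[0,0,0]]]' && python3 -m handwheel '[[[4.5,-3.5,0],[0,0,0]],[[8.9,-7.1,0],[0,0,0]],[[12.3,-10.9,0],[0,0,0]],[[14,-13,0],[0,0,0]],[[15.3,-15,0],[0,0,0]],[[16.5,-16.8,0],[0,0,0]],[[16.5,-16.8,0],[0,0,0]],[[16.5,-16.8,0],[0,0,0]]]' && python3 -m handwheel '[[[-6,6,0],[0,0,0]],[[-6,6,-40],[0,0,0]],[[-6,6,-85],[0,0,0]],[[10,20,-130],[0,0,0]],[[30,40,-170],[0,0,0]],[[44,55,-193],[0,0,0]],[[44,55,-193],[0,0,0]],[[44,55,-193],[0,0,0]],[[44,55,-193],[0,0,0]]]'; python3 - <<'E'
from fit import *
for i in range(3):
    c=cam('wrist');run(c,242,50,(374,272),(375,322))
pickle.dump(c,open('w7.pkl','wb'))
E
```

```text
clock: 12.15
eef_pos: [0.5998, 0.0395, 0.0539]
ee_rot: [3.141, 0.004, 0.001]
ft_force: [-0.6, 0.1, 0.4]
opening: 0.0002
clock: 12.95
eef_pos: [0.6177, 0.0559, 0.0558]
ee_rot: [3.141, -0.0, 0.0]
ft_force: [-1.2, -1.9, 2.7]
opening: -0.0001
clock: 13.85
eef_pos: [0.6603, 0.0021, 0.2469]
ee_rot: [-3.141, 0.003, 0.002]
ft_force: [0.3, -0.1, -0.7]
opening: 0.0002
tip crop [370.4 280.9] [ 0.7615 -0.0017  0.097 ]
tip crop [371.7 318.4] [ 0.7583 -0.0019  0.097 ]
nose-mark along y: -0.59 mm, along x -3.11 mm
tip crop [372.4 280.1] [ 0.7616 -0.0018  0.097 ]
tip crop [373.4 318. ] [ 0.7584 -0.0019  0.097 ]
nose-mark along y: -0.57 mm, along x -3.16 mm
tip crop [373.  280.8] [ 0.7618 -0.0019  0.097 ]
tip crop [370.9 321. ] [ 0.7584 -0.0017  0.097 ]
nose-mark along y: -0.32 mm, along x -3.39 mm
```

```bash
python3 -m handwheel '[[[-30,-19,0],[0,0,0]],[[-60.5,-38.2,10],[0,0,0]],[[-60.5,-38.2,60],[0,0,0]],[[-60.5,-38.2,105],[0,0,0]],[[-60.5,-38.2,150],[0,0,0]],[[-60.5,-38.2,180],[0,0,0]],[[-60.5,-38.2,193],[0,0,0]],[[-60.5,-38.2,193],[0,0,0]]]' && python3 -m handwheel '[[[4.5,-3.5,0],[0,0,0]],[[8.9,-7.1,0],[0,0,0]],[[12.3,-10.9,0],[0,0,0]],[[14.5,-14,0],[0,0,0]],[[16.2,-16.5,0],[0,0,0]],[[17.3,-17.9,0],[0,0,0]],[[17.3,-17.9,0],[0,0,0]],[[17.3,-17.9,0],[0,0,0]]]' && python3 -m handwheel '[[[-6,6,0],[0,0,0]],[[-6,6,-40],[0,0,0]],[[-6,6,-85],[0,0,0]],[[10,20,-130],[0,0,0]],[[30,40,-170],[0,0,0]],[[43.2,56,-193],[0,0,0]],[[43.2,56,-193],[0,0,0]],[[43.2,56,-193],[0,0,0]],[[43.2,56,-193],[0,0,0]]]'; python3 - <<'E'
from fit import *
for i in range(4):
    c=cam('wrist');run(c,242,50,(374,272),(372,322))
pickle.dump(c,open('w8.pkl','wb'))
E
```

```text
clock: 14.8
eef_pos: [0.5998, 0.0396, 0.0539]
ee_rot: [3.141, 0.004, 0.001]
ft_force: [0.2, -0.1, 1.0]
opening: -0.0002
clock: 15.6
eef_pos: [0.6185, 0.0571, 0.0558]
ee_rot: [3.141, -0.0, 0.0]
ft_force: [-1.4, -0.9, 2.6]
opening: 0.0
clock: 16.5
eef_pos: [0.6604, 0.0022, 0.247]
ee_rot: [-3.141, 0.003, 0.002]
ft_force: [0.1, 0.9, -0.6]
opening: -0.0001
tip crop [372.1 280.3] [ 0.7616 -0.0018  0.097 ]
tip crop [364.9 317.8] [ 0.7584 -0.0011  0.097 ]
nose-mark along y: 0.17 mm, along x -3.22 mm
tip crop [374.  278.9] [ 0.7617 -0.0018  0.097 ]
tip crop [367.  316.9] [ 0.7585 -0.0012  0.097 ]
nose-mark along y: 0.14 mm, along x -3.27 mm
tip crop [372.3 283.5] [ 0.7616 -0.0017  0.097 ]
tip crop [367.9 320.3] [ 0.7584 -0.0013  0.097 ]
nose-mark along y: -0.08 mm, along x -3.14 mm
tip crop [373.1 287.1] [ 0.7616 -0.0019  0.097 ]
tip crop [366.  324.2] [ 0.7584 -0.0013  0.097 ]
nose-mark along y: 0.17 mm, along x -3.20 mm
```

Aligned within about 0.2 mm. Next is the lever: axis about (0.542,-0.146), arm at about 202°, clamped stop expected at about 136°. I'll come down on its right side.

```bash
python3 -m handwheel '[[[-25,34,0],[0,0,0]],[[-50,68,0],[0,0,0]],[[-75,102,0],[0,0,0]],[[-100,136,0],[0,0,0]],[[-125,170,0],[0,0,0]],[[-144,197,20],[0,0,0]],[[-144,197,65],[0,0,0]],[[-144,197,110],[0,0,0]],[[-144,197,110],[0,0,0]],[[-144,197,110],[0,0,0]]]'; python3 - <<'E'
from h import *
c=cam('wrist');cv2.imwrite('pics/w9.png',cv2.resize(c['color'],(800,600),interpolation=cv2.INTER_CUBIC));import pickle;pickle.dump(c,open('w9.pkl','wb'))
print(proj(c,[[.542,-.146,.09],[.4695,-.176,.079]])*1.4286)
E
```

```text
clock: 17.7
eef_pos: [0.5178, -0.1953, 0.139]
ee_rot: [-3.141, 0.001, 0.001]
ft_force: [0.2, 0.8, 0.1]
opening: -0.0001
[[288.21970402 273.06894327]
 [356.44311438 395.38121602]]
```

View pics/w9.png

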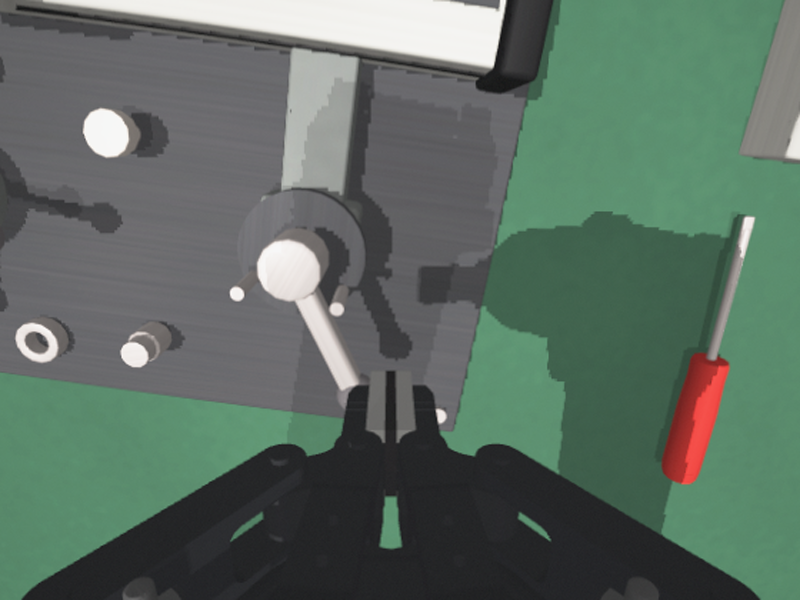

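```bash
python3 -m handwheel '[[[0,0,40],[0,0,0]],[[0,0,75],[0,0,0]],[[0,0,84],[0,0,0]],[[0,0,84],[0,0,0]]]' && python3 -m handwheel '[[[-4.9,-2.7,0],[0,0,0]],[[-9.7,-6,0],[0,0,0]],[[-14,-9.7,0],[0,0,0]],[[-17.9,-13.9,0],[0,0,0]],[[-21.4,-18.5,0],[0,0,0]],[[-24.4,-23.5,0],[0,0,0]],[[-26.8,-28.7,0],[0,0,0]]]'
```

```text
clock: 18.15
eef_pos: [0.5185, -0.1957, 0.0554]
ee_rot: [-3.142, -0.0, 0.001]
ft_force: [0.1, 0.5, 1.2]
opening: 0.0
clock: 18.85
eef_pos: [0.4926, -0.1676, 0.0559]
ee_rot: [3.14, -0.004, 0.0]
ft_force: [3.6, -3.5, 7.5]
opening: 0.0001
```

```bash
python3 -m handwheel '[[[-1.9,-5.4,0],[0,0,0]],[[-3.2,-11,0],[0,0,0]],[[-3.9,-16.8,0],[0,0,0]],[[-4,-22.5,0],[0,0,0]],[[-3.5,-28.3,0],[0,0,0]],[[-2.8,-32,0],[0,0,0]],[[-1.9,-35.8,0],[0,0,0]],[[-1.9,-35.8,0],[0,0,0]]]'; python3 - <<'E'
from h import *
c=cam('wrist');cv2.imwrite('pics/w10.png',cv2.resize(c['color'],(800,600),interpolation=cv2.INTER_CUBIC));print(ctrl.get_state()['ft_force'])
E
```

```text
clock: 19.65
eef_pos: [0.4908, -0.132, 0.0556]
ee_rot: [3.14, -0.003, 0.0]
ft_force: [3.7, -2.9, 4.2]
opening: -0.0
[ 4.46673261 -4.26658922  3.6308868 ]
```

View pics/w10.png

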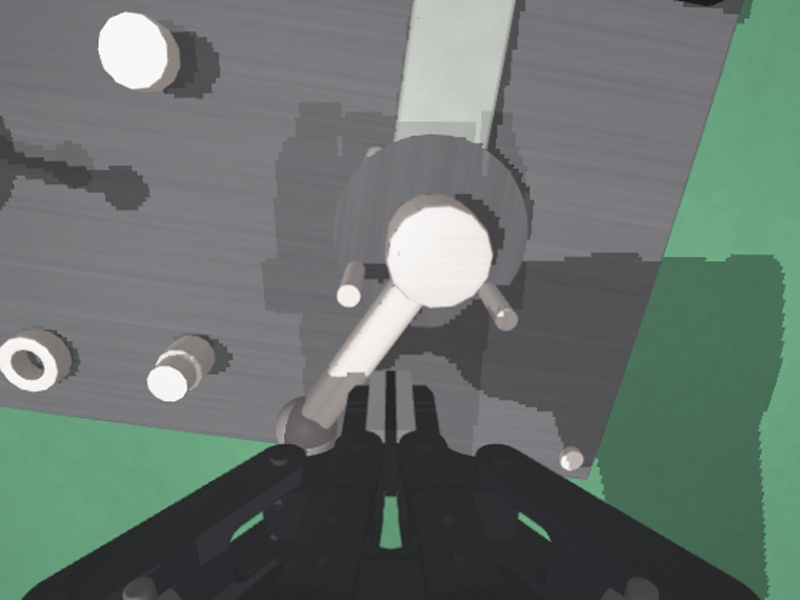

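The finger is on the arm, which is heading for the left pin at (349,295). That was the last allowed picture, so from here I go by force and numbers, in small steps to the stop.

```bash
python3 -m handwheel '[[[0.6,-1.8,0],[0,0,0]],[[1.2,-3.6,0],[0,0,0]],[[1.7,-5,0],[0,0,0]],[[1.7,-5,0],[0,0,0]]]' && python3 -m handwheel '[[[0.6,-1.3,0],[0,0,0]],[[1.2,-2.6,0],[0,0,0]],[[1.2,-2.6,0],[0,0,0]]]'
```

```text
clock: 20.1
eef_pos: [0.4919, -0.1275, 0.0554]
ee_rot: [3.14, -0.002, -0.0]
ft_force: [3.0, -5.1, 4.5]
opening: 0.0001
clock: 20.4
eef_pos: [0.4928, -0.1249, 0.0552]
ee_rot: [3.14, -0.002, -0.0]
ft_force: [2.3, -5.3, 3.2]
opening: -0.0001
```

```bash
python3 -m handwheel '[[[0.5,-1,0],[0,0,0]],[[1,-2,0],[0,0,0]],[[1,-2,0],[0,0,0]]]' && python3 -m handwheel '[[[0.5,-1,0],[0,0,0]],[[1,-2,0],[0,0,0]],[[1,-2,0],[0,0,0]]]'
```

```text
clock: 20.7
eef_pos: [0.4934, -0.1236, 0.0552]
ee_rot: [3.139, -0.001, -0.001]
ft_force: [1.6, -7.3, 3.7]
opening: 0.0002
clock: 21.0
eef_pos: [0.4935, -0.1233, 0.0552]
ee_rot: [3.138, 0.0, -0.002]
ft_force: [-0.4, -11.9, 5.8]
opening: 0.0003
```

```bash
python3 - <<'E'
from h import *
# lever angle: arm pixels (bright) - check carriage too
c=cam('wrist');g=cv2.cvtColor(c['color'],cv2.COLOR_BGR2GRAY)
A=np.array([.542,-.146])
for r in(.03,.04,.05):
    print(r,[(d,int(g[int(round(p[1])),int(round(p[0]))])) for d in range(120,166,3) for p in [proj(c,[[A[0]+r*np.cos(np.radians(d)),A[1]+r*np.sin(np.radians(d)),.086]])[0]]])
E
```

```text
0.03 [(120, 176), (123, 223), (126, 240), (129, 241), (132, 240), (135, 239), (138, 235), (141, 210), (144, 70), (147, 70), (150, 70), (153, 69), (156, 71), (159, 95), (162, 111), (165, 110)]
0.04 [(120, 71), (123, 158), (126, 221), (129, 242), (132, 239), (135, 239), (138, 234), (141, 111), (144, 112), (147, 105), (150, 123), (153, 122), (156, 112), (159, 109), (162, 110), (165, 111)]
0.05 [(120, 111), (123, 113), (126, 163), (129, 237), (132, 240), (135, 207), (138, 144), (141, 85), (144, 125), (147, 122), (150, 51), (153, 40), (156, 122), (159, 122), (162, 53), (165, 49)]
```

The tool has stalled while force rises to 12 N, so the lever is at the stop. I'll press once more briefly, then withdraw and check from the viewing pose.

```bash
python3 -m handwheel '[[[0.5,-1,0],[0,0,0]],[[0.5,-1,0],[0,0,0]]]' && python3 -m handwheel '[[[-1,5,0],[0,0,0]],[[-3,14,0],[0,0,0]],[[-3,16,-40],[0,0,0]],[[-3,16,-85],[0,0,0]],[[-3,16,-130],[0,0,0]],[[20,-10,-170],[0,0,0]],[[45,-40,-192],[0,0,0]],[[75,-75,-192],[0,0,0]],[[110,-105,-192],[0,0,0]],[[145,-125,-192],[0,0,0]]]' && python3 -m handwheel '[[[21,2,0],[0,0,0]],[[21,2,0],[0,0,0]],[[21,2,0],[0,0,0]],[[21,2,0],[0,0,0]]]'; python3 - <<'E'
from fit import *
c=cam('wrist');pickle.dump(c,open('w11.pkl','wb'))
m=proj(c,[[.7617,-.0018,.097],[.7584,-.0014,.097]]);x0,y0=(m[0]-[37,28]).astype(int)
q=(m-[x0,y0]+.5)*10;print(q)
try:
  for i in range(3):
    c=cam('wrist');run(c,x0,y0,tuple((q[0]-[0,4]).astype(int)),tuple((q[1]+[0,4]).astype(int)))
except Exception as e:print('err',e)
# lever: bright pixels on the ring r=35..65 at z=.086
g=cv2.cvtColor(c['color'],cv2.COLOR_BGR2GRAY);A=np.array([.542,-.146])
for r in(.045,.055,.062):
    print(r,[(d,int(g[int(round(p[1])),int(round(p[0]))])) for d in range(110,220,4) for p in [proj(c,[[A[0]+r*np.cos(np.radians(d)),A[1]+r*np.sin(np.radians(d)),.084]])[0]] if 0<=p[0]<559 and 0<=p[1]<419])
t=cam('top');g=cv2.cvtColor(t['color'],cv2.COLOR_BGR2GRAY)
print('top',[(d,int(g[int(round(p[1])),int(round(p[0]))])) for d in range(110,220,4) for p in [proj(t,[[A[0]+.05*np.cos(np.radians(d)),A[1]+.05*np.sin(np.radians(d)),.084]])[0]]])
E
```

```text
clock: 21.25
eef_pos: [0.4936, -0.1232, 0.0551]
ee_rot: [3.137, 0.001, -0.003]
ft_force: [-1.7, -14.2, 7.1]
opening: 0.0003
clock: 22.25
eef_pos: [0.6398, 0.0096, 0.2466]
ee_rot: [-3.14, 0.001, 0.004]
ft_force: [0.2, 0.2, 0.2]
opening: 0.0001
clock: 22.65
eef_pos: [0.6594, 0.0039, 0.2464]
ee_rot: [3.141, 0.001, 0.0]
ft_force: [0.6, -0.3, 0.6]
opening: 0.0001
[[380.62181372 289.68315775]
 [375.9167729  328.8392301 ]]
tip crop [379.3 292.3] [ 0.7617 -0.0018  0.097 ]
tip crop [370.  331.8] [ 0.7584 -0.001   0.097 ]
nose-mark along y: 0.34 mm, along x -3.42 mm
tip crop [379.1 294.9] [ 0.7617 -0.0018  0.097 ]
tip crop [372.8 333.6] [ 0.7585 -0.0013  0.097 ]
nose-mark along y: 0.08 mm, along x -3.32 mm
tip crop [379.3 299.4] [ 0.7616 -0.0018  0.097 ]
tip crop [371.5 337.4] [ 0.7584 -0.0011  0.097 ]
nose-mark along y: 0.22 mm, along x -3.28 mm
0.045 [(110, 105), (114, 104), (118, 119), (122, 133), (126, 202), (130, 230), (134, 228), (138, 217), (142, 104), (146, 104), (150, 105), (154, 104), (158, 105), (162, 103), (166, 104), (170, 104), (174, 104), (178, 104), (182, 104), (186, 104), (190
[... 387 characters left out ...]
6, 97), (210, 70), (214, 69), (218, 67)]
0.062 [(110, 105), (114, 106), (118, 104), (122, 112), (126, 138), (130, 223), (134, 84), (138, 35), (142, 36), (146, 38), (150, 36), (154, 54), (158, 77), (162, 101), (166, 105), (170, 102), (174, 104), (178, 105), (182, 104), (186, 106), (190, 107), (194, 103), (198, 103), (202, 102), (206, 68), (210, 67), (214, 70), (218, 69)]
top [(110, 104), (114, 106), (118, 104), (122, 104), (126, 103), (130, 100), (134, 101), (138, 101), (142, 100), (146, 97), (150, 98), (154, 95), (158, 92), (162, 90), (166, 88), (170, 88), (174, 82), (178, 80), (182, 79), (186, 72), (190, 65), (194, 63), (198, 110), (202, 117), (206, 118), (210, 116), (214, 116), (218, 116)]
```

```bash
python3 -c "
from cell import ctrl
s=ctrl.get_state();print(s['clock'],s['ft_force'],abs(s['qd']).max());print(ctrl.job_done())"
```

```text
22.9 [ 0.30817026  0.80043648 -0.66091329] 0.004921796352543864
the job is handed in; nothing more can be done
None
```

The carriage nose is lined up with the pointed mark, and the clamp lever is over at its other stop. I handed the job in at 22.9 s with the arm clear of everything.

**Wheel:** I turned it about 127° counter-clockwise by pushing one spoke, then made small corrective nudges.

**Alignment:** before clamping, the nose was −0.1 to +0.2 mm from the mark along the rail. After clamping it read +0.1 to +0.3 mm, which is about the camera noise. The gap along x measured 3.3 mm, against the 4 mm stated.

**Lever:** I pushed it until the tool stalled, with the force rising to about 14 N. The wrist camera then showed the arm at about 133°, where I expected about 136°. The 3° difference is within the error of my axis estimate.

**Checks that failed or disagreed:**
- **Missed first push:** the first sweep passed over the spoke without moving the wheel. The shut fingertips stood about 18 mm above the reported TCP, so I pushed with the TCP about 14 mm lower.
- **Top camera on the lever:** its last reading gave no usable lever angle, probably because the arm was in the way.
- **Pictures:** I used all 12, so the final state was checked only by numbers from the images.

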